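# File the heavy slug case

### The arm

A 6-joint arm with a two-finger parallel gripper is mounted at the origin on the work surface. World frame = base frame: x ahead of the robot, y to its left, z up, the work surface at z = 0. Lengths are in m, angles in rad, forces in N, time in s.
With the tool pointing down it reaches from about 0.35 to 0.775 m from the base axis. Payload 7.3 kg.
Tool frame: the origin (TCP) lies between the finger pads; the fingertips stand 25 mm ahead of it and the grasp point (between the pads) lies 6 mm ahead of it; y points along the fingers, z is the direction in which the jaws open and shut, and the axes are right-handed (so a half turn about y gives the same grasp; the last joint's range is limited). The gripper opens to 92 mm and grips with 3 to 60 N. Pads are 19 mm wide; open, the fingers measure 130 mm over their backs; the gripper's body (75 mm by 190 mm) begins 47 mm behind the grasp point.
Start: joints at [-1.318, 0.342, 1.524, -0, 1.275, -0.146], TCP at [0.204, -0.484, 0.252] pointing down, gripper open.
Joint ranges: [-2.53, 2.53], [-0.77, 2.02], [0.04, 2.7], [-1, 4.14], [0.28, 2.66], [-3.11, 3.11]. Speed limits (rad/s): [2.57, 2.57, 3.14, 3.14, 3.14, 3.14].

### API

Orientations are given as [roll, pitch, yaw] about the fixed x, y, z axes, in that order (R = Rz(yaw) Ry(pitch) Rx(roll)).
In Python, from cell import sensors, read_camera, hand_in gives the robot as it stands. The module is installed in compiled form; this text tells all that it offers.
- The arm moves only by the tool send_rows, never from a script. Its argument "motion" is a list that holds one entry, the list of rows, each a list of 4 numbers: the shift along the tool's x, y, z in m, then the turn about the tool's y in degrees. In form: [[[tx, ty, tz, twist], ...]]. A call has 1 to 8 rows; each row is the pose to reach, as a shift and turn from the pose measured when the call began, along the tool's axes at that moment; what a row does not reach only later rows make up. A row lasts 1/10 s, in which the tool goes at most 50 mm and 8.59 degrees, less where a joint would pass 70% of its speed; a pose out of reach is approached as far as the arm can. A call with a gripper value outside its range is refused whole. "gripper" is the opening, from 0 (shut) to 1 (fully open), set as the call begins (left out, the last holds). The fingers move at their own pace and stop on an object; "grip_force" is the grip in N (left out, the last holds). Time passes only in rows, so rows that repeat a pose let the fingers close. It gives the time, the measured TCP pose, the force and the opening at its end, in the units of the state.
- sensors.observe(): the state, without advancing time (a new reading comes with each control period).
- read_camera(name): name is "scene" or "top" or "wrist"; returns a dict with "frame" (420x560x3 uint8, red, green, blue), "fx", "fy", "cx", "cy" (pixels), "extrinsics" (4x4, takes a point from world to camera coordinates). Camera axes: x right, y up, looking along -z (the intrinsics and any distortion apply to the point x, -y, -z); pixel columns grow to the right and rows downward; lengths in m; the calibration is good to about 2 mm. A picture is of the moment at which its call begins. There is no depth.
- hand_in(): hands the job in, once; it reports no verdict.
The state is a dict: "time": time; "qpos": joint angles; "qvel": joint speeds; "joint_efforts": joint torques, N m; "tool_pos": TCP position; "tool_rot": TCP orientation; "contact_force": force on the tool from outside, world axes, zero at the start; "torque": the same for the moment, N m; "opening": finger opening in m.
Only numpy, scipy, OpenCV 4.12 (cv2) and the standard library are available. Lean on these libraries where they do the work, as an engineer would, in place of code of your own. Each camera call takes 0.05 s, during which the arm holds its last target.

### The job

One of the three look-alike teak cases in the slotted rack holds a bronze slug, the other two only a wooden one: feel by lifting which is clearly the heaviest. Lift that one out and stand it on the cork mat, let go, then take it afresh another way round and file it standing upright and square across the free space of the chest's narrow compartment, on the floor, with its broad face towards the case already filed there (it need not touch it). Do not drop or tip any case; leave the other two standing in the rack and the other things on the table where they are.

Things in the scene. Friction and masses are not known exactly. Their poses are not given: they have to be found in the camera images.
- case_a: one of three identical closed teak cases, 62 (x) x 44 (y) x 100 mm high (z), brass bands, carved diamond on top; origin at the centre of its underside. Narrow faces (44 wide) at +-x, broad faces (62 wide) at +-y. Stands in a rack bay. About 0.6 kg if it holds the bronze slug, 0.25 kg if a wooden one; which one does changes from run to run
- case_b: one of three identical closed teak cases, 62 (x) x 44 (y) x 100 mm high (z), brass bands, carved diamond on top; origin at the centre of its underside. Narrow faces (44 wide) at +-x, broad faces (62 wide) at +-y. Stands in a rack bay. About 0.6 kg if it holds the bronze slug, 0.25 kg if a wooden one; which one does changes from run to run
- case_c: one of three identical closed teak cases, 62 (x) x 44 (y) x 100 mm high (z), brass bands, carved diamond on top; origin at the centre of its underside. Narrow faces (44 wide) at +-x, broad faces (62 wide) at +-y. Stands in a rack bay. About 0.6 kg if it holds the bronze slug, 0.25 kg if a wooden one; which one does changes from run to run
- rack: fixed dark teak rack, origin under its centre. Base plate 90 (x) x 204 (y) x 8 mm; four partitions (66 long in x, 10 thick, tops at 92 mm) at y = -96, -32, 32, 96 mm make three 54 mm bays, open at -x and +x. A case stands in each on the base plate, its x along the rack's x, top 108 mm above the table: only its narrow faces can be gripped there
- mat: fixed cork mat, 140 (x) x 120 (y) x 4 mm thick, clear of things; origin at the centre of its underside
- chest: fixed carved chest, 250 (x) x 210 (y) x 120 mm high, walls 12, floor 10 mm thick, origin under its centre. Open lid 205 mm up from its +y wall. A divider along x parts a wide compartment full of bronze bars (+y) from the narrow one (y -93 to -13, x -113 to 113 mm). A fixed look-alike case is filed across the narrow one at its +x end (x over 69 mm, broad face to -x); the rest is free
- chest_slot (a point): point on the floor of the narrow compartment in the middle of the free space (182 mm long in x, 80 mm wide in y), 10 mm above the table, the walls rising 110 mm above it; axes as the chest's. A filed case has its x along this y
- sandstone: bystander: pale sandstone rubbing block 120 x 60 x 40 mm, origin under its centre
- cymbal: bystander: small bronze cymbal, 92 mm across, 36 mm high with its grip, lying on the sandstone block, origin under its centre
- mallet: bystander: two-headed wooden mallet lying flat, head 45 x 90 x 45 mm, origin under the head, handle reaching 150 mm to its -x
- brass_rod: bystander: square brass rod 200 (x) x 12 x 12 mm, origin under its centre
- bowl: bystander: terracotta bowl, 100 mm across, 50 mm high, origin under its centre
- brush: bystander: hand brush about 200 mm long lying along its x
There are look-alikes about, which are no part of the job. Leave any blue or turquoise look-alike of the case_c alone.

How it is judged:
By the outcome, as a careful person would: the job done as asked, in the order asked, and still so for the second after the job is handed in, with the robot touching nothing.
It also fails if it takes over 72 s, if anything falls off the work surface, if the arm or the gripper's body presses on something with over 40 N, if the wrist force passes 120 N, or if a joint passes its speed limit or range.

## Working session

There is one attempt and no reset: what is moved stays moved. The work goes in short steps, Python scripts to look and compute and a tool call to move; the robot and the scene stay as the last step left them, time stands still between calls to the robot, and variables do not carry over. Pictures are saved under pics/ and viewed, and the job is handed in when it is done.

Besides the shell and the picture viewer there is one more tool, called after ">>>" by a JSON object that holds its "method" and its "body". send_rows: Moves the arm, as the interface text tells. Its arguments: {"type":"object","properties":{"motion":{"type":"array"},"gripper":{"type":"number"},"grip_force":{"type":"number"}},"required":["motion"]}

```bash
mkdir -p pics; cat > h.py <<'E'
import numpy as np, cv2
from cell import sensors, read_camera, hand_in
def snap(n,f):
    d=read_camera(n); np.savez('pics/%s.npz'%f,**d); cv2.imwrite('pics/%s.png'%f,np.asarray(d['frame'])[:,:,::-1]); return d
def load(f): return dict(np.load('pics/%s.npz'%f))
def proj(d,p):
    p=np.atleast_2d(p); E=np.array(d['extrinsics']); c=(E[:3,:3]@p.T).T+E[:3,3]
    return np.c_[d['cx']+d['fx']*c[:,0]/-c[:,2], d['cy']+d['fy']*(-c[:,1])/-c[:,2]]
def unproj(d,uv,z):
    uv=np.atleast_2d(uv); E=np.array(d['extrinsics']); R=E[:3,:3]; o=-R.T@E[:3,3]
    r=np.c_[(uv[:,0]-d['cx'])/d['fx'],-(uv[:,1]-d['cy'])/d['fy'],-np.ones(len(uv))]@R
    return o+r*((z-o[2])/r[:,2])[:,None]
def crop(f,x0,y0,x1,y1,s,out):
    im=cv2.imread('pics/%s.png'%f)[y0:y1,x0:x1]; cv2.imwrite('pics/%s.png'%out,cv2.resize(im,None,fx=s,fy=s,interpolation=cv2.INTER_CUBIC))
E
python3 - <<'E'
from h import *
for n in ['scene','top','wrist']:
    d=snap(n,n+'0'); print(d.keys(),d['fx'],d['cx'],d['cy'])
    E=np.array(d['extrinsics']); print(-E[:3,:3].T@E[:3,3])
print(sensors.observe())
E
```

```text
dict_keys(['frame', 'fx', 'fy', 'cx', 'cy', 'extrinsics']) 521.8234462847748 284.39072895347346 213.2149979767444
[1.82970613 0.87573247 1.24782815]
dict_keys(['frame', 'fx', 'fy', 'cx', 'cy', 'extrinsics']) 409.4702804127349 272.94003321696385 211.9012973574386
[0.3726347  0.02125784 1.18388767]
dict_keys(['frame', 'fx', 'fy', 'cx', 'cy', 'extrinsics']) 291.8869698448826 281.4783989477396 209.063602723241
[ 0.28209908 -0.45029504  0.38380475]
{'time': 0.15, 'qpos': array([-1.31803097e+00,  3.42544604e-01,  1.52473701e+00,  1.41519666e-05,
        1.27542762e+00, -1.45998761e-01]), 'qvel': array([-1.34210579e-05,  2.03351998e-04, -4.11952970e-03, -4.55181663e-04,
       -7.64488916e-04,  6.62940182e-04]), 'joint_efforts': array([ 1.51582899e-03, -4.31469226e+01, -2.44352621e+01,  7.18481862e-02,
        5.38255053e-02, -7.61319029e-05]), 'tool_pos': array([ 0.20380648, -0.4835465 ,  0.25123514]), 'tool_rot': array([-1.57189906e+00,  1.75831655e-04, -2.74283276e+00]), 'contact_force': array([-0.85692426,  0.35256382,  0.00655791]), 'torque': array([ 0.06583142,  0.01900013, -0.04387842]), 'opening': 0.09196875152396626}
```

View pics/top0.png

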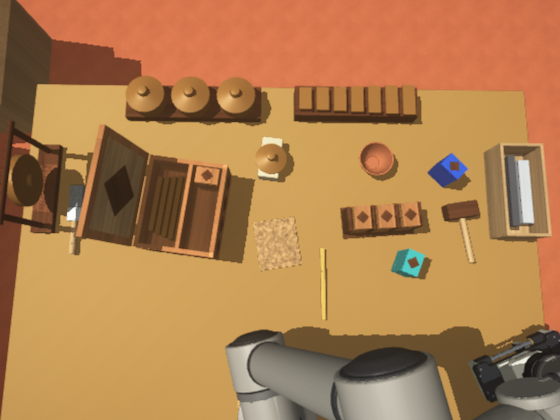

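View pics/scene0.png

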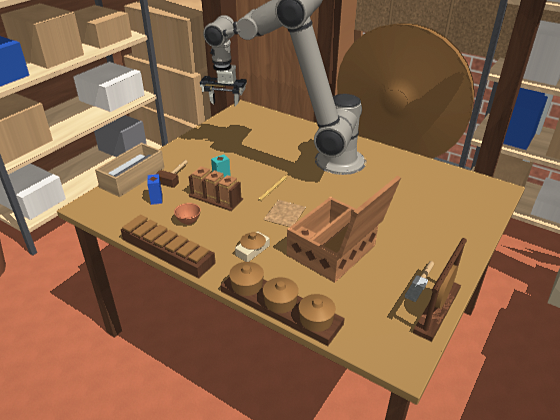

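View pics/wrist0.png

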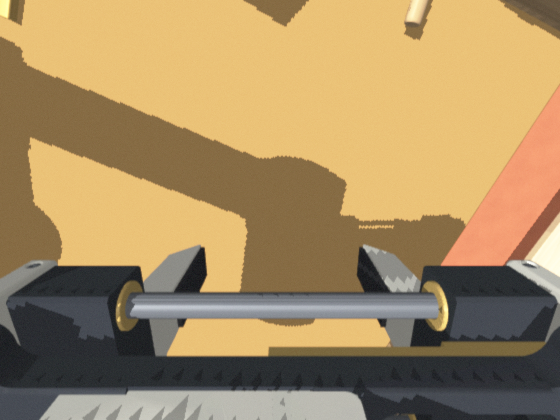

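```bash
python3 - <<'E'
from h import *
crop('top0',330,180,450,290,6,'c1'); crop('top0',130,140,310,275,4,'c2')
E
```

```text
(no output)
```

View pics/c1.png

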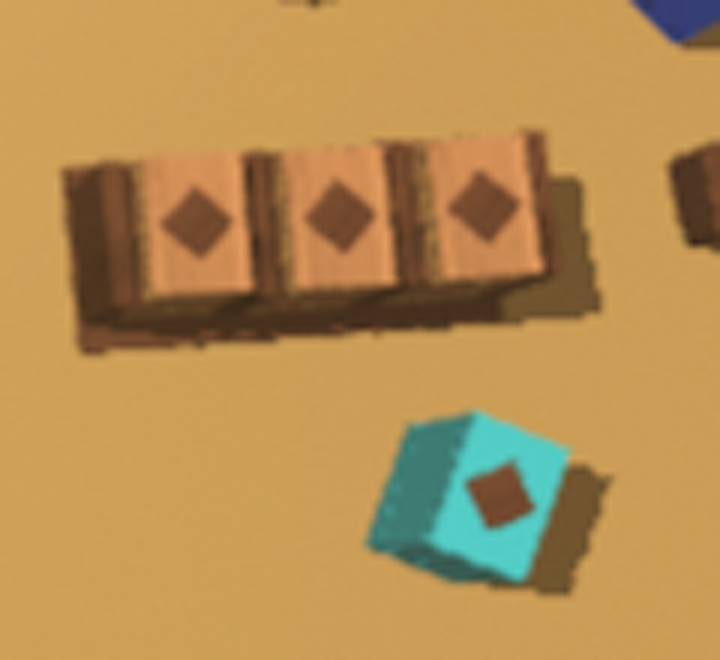

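View pics/c2.png

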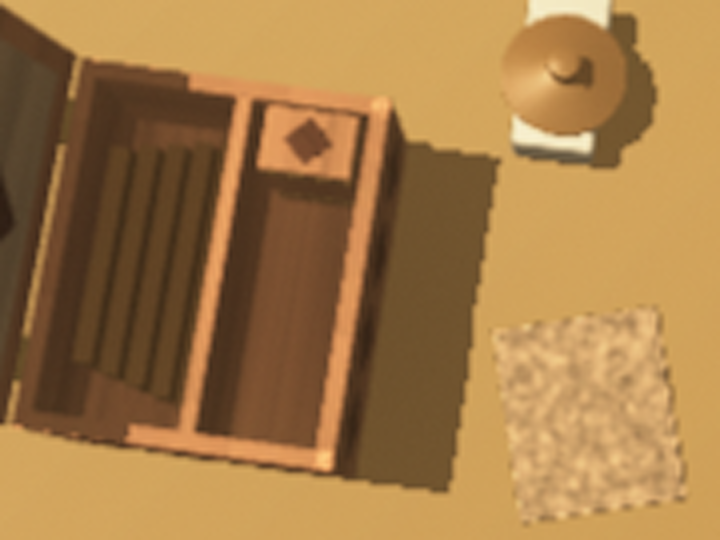

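```bash
python3 - <<'E'
from h import *
d=load('top0'); f=lambda o,s,P:[(o[0]+(x+.5)/s-.5,o[1]+(y+.5)/s-.5) for x,y in P]
r=unproj(d,f((330,180),6,[(197,222),(340,217),(484,207)]),.108); print('diamonds',r)
ang=lambda v:np.degrees(np.arctan2(v[1],v[0]))
print('rack yaw',ang(r[0]-r[2])-90)
# case tops: corners of each
print('case top corners', unproj(d,f((330,180),6,[(135,157),(238,150),(252,290),(150,300)]),.108))
print(unproj(d,f((330,180),6,[(425,140),(525,133),(547,272),(440,283)]),.108))
c=unproj(d,f((130,140),4,[(392,98),(330,468),(85,62),(20,430)]),.12); print('chest',c)
print(ang(c[0]-c[1]))
s=unproj(d,f((130,140),4,[(258,105),(362,112),(352,186),(258,172),(308,140)]),.11); print('filed',s)
fl=unproj(d,f((130,140),4,[(245,100),(370,112),(320,450),(195,434)]),.12); print('comp rim inner',fl)
m=unproj(d,f((130,140),4,[(492,330),(658,307),(685,498),(525,522)]),.004); print('mat',m,m.mean(0),ang(m[0]-m[3]),ang(m[1]-m[2]))
E
```

```text
diamonds [[ 0.53288616 -0.22088792  0.108     ]
 [ 0.53596142 -0.28441887  0.108     ]
 [ 0.54129195 -0.34856824  0.108     ]]
rack yaw 3.7666119820482464
case top corners [[ 0.56175679 -0.19390779  0.108     ]
 [ 0.56553056 -0.23986879  0.108     ]
 [ 0.50287403 -0.2445248   0.108     ]
 [ 0.49785232 -0.19938621  0.108     ]]
[[ 0.57116811 -0.32343204  0.108     ]
 [ 0.57493731 -0.36822516  0.108     ]
 [ 0.51257769 -0.37530674  0.108     ]
 [ 0.50706456 -0.32774062  0.108     ]]
chest [[0.66836028 0.14011303 0.12      ]
 [0.42141013 0.17285376 0.12      ]
 [0.69040494 0.34672155 0.12      ]
 [0.44336826 0.37427039 0.12      ]]
-7.552248778900879
filed [[0.6650115  0.23146599 0.11      ]
 [0.661119   0.16117062 0.11      ]
 [0.60998961 0.16621131 0.11      ]
 [0.61873002 0.22951017 0.11      ]
 [0.64122121 0.19684257 0.11      ]]
comp rim inner [[0.66561395 0.2383403  0.12      ]
 [0.65850669 0.15452427 0.12      ]
 [0.43291457 0.17972803 0.12      ]
 [0.44221963 0.26098641 0.12      ]]
mat [[ 0.52790786  0.07537475  0.004     ]
 [ 0.54637331 -0.04513383  0.004     ]
 [ 0.40857195 -0.06503311  0.004     ]
 [ 0.39016189  0.04908409  0.004     ]] [0.46825375 0.00357297 0.004     ] 10.80570647989297 8.217022784657187
```

```bash
cat >> h.py <<'E'
def go(x,y,z,yaw):
    s=sensors.observe(); r=s['tool_rot']
    from scipy.spatial.transform import Rotation as Ro
    R=Ro.from_euler('xyz',r).as_matrix(); d=R.T@(np.array([x,y,z])-s['tool_pos'])
    tw=-((yaw-np.degrees(r[2])+180)%360-180)
    print('t',round(s['time'],2),'pos',s['tool_pos'].round(4),'yaw',np.degrees(r[2]).round(2),'F',s['contact_force'].round(2),'T',s['torque'].round(2),'op',round(s['opening'],4),'q',s['qpos'].round(2))
    print('shift',d.round(4),'twist',tw.round(2))
E
python3 - <<'E'
from h import *
go(.541,-.3486,.2,-86)
d=load('top0'); print(unproj(d,[(330+475/6,180+410/6)],.1))
E
```

```text
t 0.15 pos [ 0.2038 -0.4835  0.2512] yaw -157.15 F [-0.86  0.35  0.01] T [ 0.07  0.02 -0.04] op 0.092 q [-1.32  0.34  1.52  0.    1.28 -0.15]
shift [-0.3631  0.0513  0.0066] twist -71.15
[[ 0.45072144 -0.34477202  0.1       ]]
```

>>> {"method": "send_rows", "body": {"motion": [[[-0.045, 0.0, 0.0, -8.5], [-0.09, 0.0, 0.001, -17], [-0.135, 0.0, 0.002, -25.5], [-0.18, 0.01, 0.003, -34], [-0.225, 0.02, 0.004, -42.5], [-0.27, 0.03, 0.005, -51], [-0.315, 0.04, 0.006, -59.5], [-0.36, 0.05, 0.0065, -68]]], "gripper": 1.0, "grip_force": 30}}

```text
time: 0.95
tool_pos: [0.5396, -0.3487, 0.2005]
tool_rot: [-1.572, 0.001, -1.55]
contact_force: [0.6, -0.4, 0.1]
opening: 0.0919
```

```bash
python3 - <<'E'
from h import *
go(.541,-.3486,.2,-86)
E
```

```text
t 0.95 pos [ 0.5396 -0.3487  0.2005] yaw -88.8 F [ 0.59 -0.42  0.09] T [-0.1  -0.11 -0.  ] op 0.0919 q [-0.69  0.6   1.25  0.    1.3  -0.71]
shift [-0.      0.0005  0.0014] twist -2.8
```

>>> {"method": "send_rows", "body": {"motion": [[[0, 0.0, 0.001, -2.8], [0, 0.0, 0.001, -2.8], [0, 0.0, 0.001, -2.8]]]}}

```text
time: 1.25
tool_pos: [0.5402, -0.3488, 0.2003]
tool_rot: [-1.572, 0.002, -1.503]
contact_force: [-0.3, -0.3, -0.1]
opening: 0.0915
```

```bash
python3 - <<'E'
from h import *
go(.541,-.3486,.2,-86); d=snap('wrist','w1'); snap('top','top1')
print(proj(d,[(.541,-.3486,.108),(.536,-.2845,.108),(.533,-.2209,.108)]))
E
```

```text
t 1.25 pos [ 0.5402 -0.3488  0.2003] yaw -86.1 F [-0.26 -0.28 -0.08] T [ 0.04 -0.1  -0.01] op 0.0915 q [-0.69  0.6   1.24  0.    1.3  -0.76]
shift [-0.0001  0.0003  0.0008] twist -0.1
[[282.17480226 222.59543505]
 [281.38783697 142.80635006]
 [283.29843483  48.27547823]]
```

View pics/w1.png

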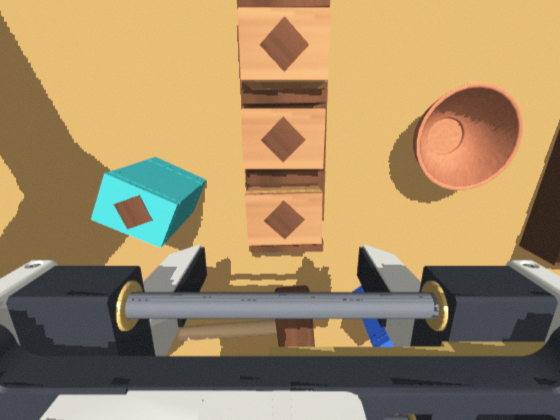

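```bash
python3 - <<'E'
from h import *
d=load('w1'); print(unproj(d,[(284,219),(284,138),(284,44)],.108)); print(unproj(d,[(246,188),(320,188),(323,244),(249,246)],.108))
E
```

```text
[[ 0.54227678 -0.34536008  0.108     ]
 [ 0.53771838 -0.28083924  0.108     ]
 [ 0.53329729 -0.21826183  0.108     ]]
[[ 0.51040562 -0.32138035  0.108     ]
 [ 0.56887686 -0.3173825   0.108     ]
 [ 0.57665705 -0.36545885  0.108     ]
 [ 0.51446809 -0.37158615  0.108     ]]
```

```bash
python3 - <<'E'
from h import *
go(.542,-.347,.091,-86)
E
```

```text
t 1.35 pos [ 0.5398 -0.3493  0.2009] yaw -86.15 F [-0.89 -0.55 -0.46] T [ 0.01 -0.05  0.02] op 0.0917 q [-0.69  0.6   1.24  0.    1.3  -0.76]
shift [-0.0021  0.1099  0.0024] twist -0.15
```

>>> {"method": "send_rows", "body": {"motion": [[[-0.002, 0.03, 0.002, 0], [-0.002, 0.06, 0.002, 0], [-0.002, 0.09, 0.002, 0], [-0.002, 0.11, 0.002, 0], [-0.002, 0.11, 0.002, 0]]]}}

```text
time: 1.85
tool_pos: [0.5394, -0.3468, 0.0882]
tool_rot: [-1.576, 0.005, -1.506]
contact_force: [0.2, 0.1, 0.1]
opening: 0.0918
```

>>> {"method": "send_rows", "body": {"motion": [[[0, 0, 0, 0], [0, 0, 0, 0], [0, 0, 0, 0], [0, 0, 0, 0], [0, 0, 0, 0], [0, 0, 0, 0]]], "gripper": 0.55, "grip_force": 30}}

```text
time: 2.45
tool_pos: [0.5402, -0.3472, 0.0895]
tool_rot: [-1.573, 0.003, -1.506]
contact_force: [0.7, -0.1, 5.9]
opening: 0.062
```

```bash
python3 - <<'E'
from h import *
go(.542,-.347,.091,-86)
E
```

```text
t 2.45 pos [ 0.5402 -0.3472  0.0895] yaw -86.29 F [ 0.72 -0.08  5.87] T [-0.   -0.38 -0.  ] op 0.062 q [-0.69  0.71  1.37  0.    1.07 -0.76]
shift [-0.0001 -0.0015  0.0019] twist -0.29
```

>>> {"method": "send_rows", "body": {"motion": [[[0, -0.004, 0, 0], [0, -0.008, 0, 0], [0, -0.012, 0, 0], [0, -0.016, 0, 0], [0, -0.02, 0, 0], [0, -0.02, 0, 0], [0, -0.02, 0, 0], [0, -0.02, 0, 0]]]}}

```text
time: 3.25
tool_pos: [0.5401, -0.3472, 0.1092]
tool_rot: [-1.574, 0.003, -1.506]
contact_force: [-0.3, -0.2, -2.9]
opening: 0.0621
```

>>> {"method": "send_rows", "body": {"motion": [[[0, 0, 0, 0], [0, 0, 0, 0]]]}}

```text
time: 3.45
tool_pos: [0.5399, -0.3471, 0.109]
tool_rot: [-1.574, 0.004, -1.506]
contact_force: [0.8, 0.2, -2.5]
opening: 0.062
```

```bash
python3 - <<'E'
from h import *
go(.542,-.347,.091,-86)
E
```

```text
t 3.45 pos [ 0.5399 -0.3471  0.109 ] yaw -86.29 F [ 0.84  0.2  -2.5 ] T [-0.04 -0.08 -0.04] op 0.062 q [-0.69  0.69  1.35  0.    1.11 -0.76]
shift [0.0001 0.018  0.0021] twist -0.29
```

>>> {"method": "send_rows", "body": {"motion": [[[0, 0.004, 0, 0], [0, 0.008, 0, 0], [0, 0.012, 0, 0], [0, 0.016, 0, 0], [0, 0.019, 0, 0], [0, 0.0195, 0, 0], [0, 0.0195, 0, 0]]]}}

```text
time: 4.15
tool_pos: [0.5399, -0.3471, 0.0895]
tool_rot: [-1.574, 0.004, -1.506]
contact_force: [-1.1, -0.0, -0.7]
opening: 0.062
```

>>> {"method": "send_rows", "body": {"motion": [[[0, 0, 0, 0], [0, 0, 0, 0], [0, 0, 0, 0], [0, 0, 0, 0], [0, 0, 0, 0]]], "gripper": 1.0}}

```text
time: 4.65
tool_pos: [0.54, -0.3471, 0.0896]
tool_rot: [-1.574, 0.004, -1.506]
contact_force: [-0.6, -0.3, -0.6]
opening: 0.0914
```

```bash
python3 - <<'E'
from h import *
go(.5365,-.283,.2,-86)
E
```

```text
t 4.65 pos [ 0.54   -0.3471  0.0896] yaw -86.28 F [-0.65 -0.26 -0.65] T [ 0.04 -0.1  -0.  ] op 0.0914 q [-0.69  0.71  1.37  0.    1.07 -0.76]
shift [-0.0646 -0.1101  0.0004] twist -0.28
```

>>> {"method": "send_rows", "body": {"motion": [[[0, -0.04, 0, 0], [-0.01, -0.06, 0, 0], [-0.04, -0.06, 0, 0], [-0.0646, -0.06, 0, 0], [-0.0646, -0.04, 0, 0], [-0.0646, -0.015, 0, 0], [-0.0646, 0, 0, 0], [-0.0646, 0, 0, 0]]]}}

```text
time: 5.45
tool_pos: [0.5346, -0.2818, 0.0877]
tool_rot: [-1.577, 0.006, -1.506]
contact_force: [-0.5, -0.4, 0.0]
opening: 0.0917
```

>>> {"method": "send_rows", "body": {"motion": [[[0, 0, 0, 0], [0, 0, 0, 0], [0, 0, 0, 0], [0, 0, 0, 0], [0, 0, 0, 0], [0, 0, 0, 0]]], "gripper": 0.55}}

```text
time: 6.05
tool_pos: [0.5352, -0.2821, 0.0885]
tool_rot: [-1.576, 0.005, -1.506]
contact_force: [0.5, 0.2, 3.4]
opening: 0.0616
```

>>> {"method": "send_rows", "body": {"motion": [[[0, -0.004, 0, 0], [0, -0.008, 0, 0], [0, -0.012, 0, 0], [0, -0.016, 0, 0], [0, -0.02, 0, 0], [0, -0.02, 0, 0], [0, -0.02, 0, 0], [0, -0.02, 0, 0]]]}}

```text
time: 6.85
tool_pos: [0.5351, -0.2821, 0.1083]
tool_rot: [-1.576, 0.006, -1.506]
contact_force: [0.2, -0.3, -2.5]
opening: 0.0618
```

```bash
python3 - <<'E'
from h import *
go(.5333,-.2195,.2,-86)
E
```

```text
t 6.85 pos [ 0.5351 -0.2821  0.1083] yaw -86.28 F [ 0.23 -0.32 -2.5 ] T [ 0.02 -0.08  0.01] op 0.0618 q [-0.61  0.63  1.47  0.    1.05 -0.68]
shift [-0.0631 -0.0914  0.0017] twist -0.28
```

Wooden too. Set b back and take a.

>>> {"method": "send_rows", "body": {"motion": [[[0, 0.004, 0, 0], [0, 0.008, 0, 0], [0, 0.012, 0, 0], [0, 0.016, 0, 0], [0, 0.019, 0, 0], [0, 0.0197, 0, 0], [0, 0.0197, 0, 0]]]}}

```text
time: 7.55
tool_pos: [0.5351, -0.282, 0.0886]
tool_rot: [-1.576, 0.005, -1.506]
contact_force: [-0.4, -0.2, -2.1]
opening: 0.0615
```

>>> {"method": "send_rows", "body": {"motion": [[[0, 0, 0, 0], [0, 0, 0, 0], [0, 0, 0, 0], [0, 0, 0, 0], [0, 0, 0, 0]]], "gripper": 1.0}}

```text
time: 8.05
tool_pos: [0.5351, -0.2821, 0.0887]
tool_rot: [-1.576, 0.005, -1.506]
contact_force: [-0.1, 0.6, -0.1]
opening: 0.0914
```

>>> {"method": "send_rows", "body": {"motion": [[[0, -0.04, 0, 0], [-0.01, -0.06, 0, 0], [-0.04, -0.06, 0, 0], [-0.063, -0.06, 0.001, 0], [-0.063, -0.04, 0.001, 0], [-0.063, -0.015, 0.001, 0], [-0.063, -0.003, 0.001, 0], [-0.063, -0.003, 0.001, 0]]]}}

```text
time: 8.85
tool_pos: [0.5311, -0.2187, 0.0904]
tool_rot: [-1.579, 0.007, -1.506]
contact_force: [0.5, 0.4, 1.7]
opening: 0.0919
```

>>> {"method": "send_rows", "body": {"motion": [[[0, 0, 0, 0], [0, 0, 0, 0], [0, 0, 0, 0], [0, 0, 0, 0], [0, 0, 0, 0], [0, 0, 0, 0]]], "gripper": 0.55}}

```text
time: 9.45
tool_pos: [0.532, -0.219, 0.0912]
tool_rot: [-1.577, 0.006, -1.506]
contact_force: [4.1, 0.1, 3.4]
opening: 0.0622
```

>>> {"method": "send_rows", "body": {"motion": [[[0, -0.004, 0, 0], [0, -0.008, 0, 0], [0, -0.012, 0, 0], [0, -0.016, 0, 0], [0, -0.02, 0, 0], [0, -0.02, 0, 0], [0, -0.02, 0, 0], [0, -0.02, 0, 0]]]}}

```text
time: 10.25
tool_pos: [0.532, -0.219, 0.111]
tool_rot: [-1.577, 0.006, -1.506]
contact_force: [-0.2, -0.3, -6.7]
opening: 0.0618
```

```bash
python3 - <<'E'
from h import *
go(.468,.004,.25,-6.7)
snap('wrist','w2')
E
```

```text
t 10.25 pos [ 0.532 -0.219  0.111] yaw -86.29 F [-0.17 -0.27 -6.71] T [-0.03 -0.1   0.  ] op 0.0618 q [-0.52  0.58  1.56  0.    1.01 -0.59]
shift [-0.2276 -0.1373 -0.0503] twist -79.59
```

View pics/w2.png

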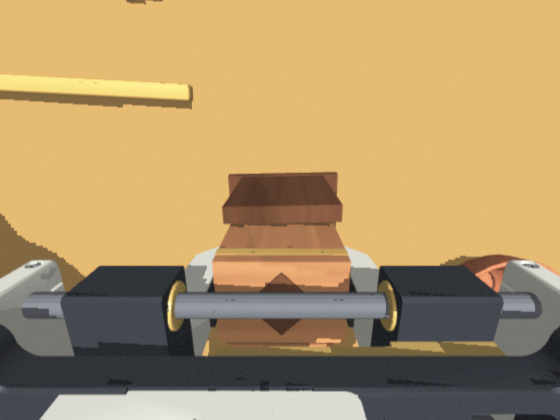

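>>> {"method": "send_rows", "body": {"motion": [[[0, -0.01, 0, 0], [0, -0.03, 0, 0], [0, -0.055, 0, 0], [0, -0.08, 0, 0], [0, -0.105, 0, 0], [0, -0.12, 0, 0], [0, -0.13, 0, 0], [0, -0.13, 0, 0]]]}}

```text
time: 11.1
tool_pos: [0.5333, -0.2201, 0.2426]
tool_rot: [-1.575, 0.005, -1.506]
contact_force: [-0.1, -0.1, -6.6]
opening: 0.062
```

>>> {"method": "send_rows", "body": {"motion": [[[-0.005, 0, -0.001, -2], [-0.02, 0, -0.005, -7], [-0.045, 0, -0.01, -14], [-0.07, 0, -0.016, -21], [-0.1, 0, -0.022, -28], [-0.13, 0, -0.028, -35], [-0.15, 0, -0.034, -41], [-0.16, 0, -0.036, -44]]]}}

```text
time: 11.9
tool_pos: [0.4854, -0.0605, 0.2425]
tool_rot: [-1.571, 0.009, -0.731]
contact_force: [0.4, -0.3, -5.5]
opening: 0.0618
```

```bash
python3 - <<'E'
from h import *
go(.468,.004,.24,-6.7)
E
```

```text
t 11.9 pos [ 0.4854 -0.0605  0.2425] yaw -41.89 F [ 0.43 -0.35 -5.46] T [-0.09 -0.25 -0.04] op 0.0618 q [-0.28  0.29  1.63  0.    1.23 -1.12]
shift [-0.056   0.003   0.0363] twist -35.19
```

>>> {"method": "send_rows", "body": {"motion": [[[-0.005, 0, 0.003, -3], [-0.015, 0, 0.01, -9], [-0.026, 0, 0.017, -16], [-0.038, 0, 0.025, -23], [-0.048, 0, 0.031, -30], [-0.056, 0, 0.036, -35], [-0.056, 0, 0.036, -35], [-0.056, 0, 0.036, -35]]]}}

```text
time: 12.7
tool_pos: [0.4675, 0.0038, 0.2425]
tool_rot: [-1.566, 0.009, -0.121]
contact_force: [-0.7, -0.0, -5.6]
opening: 0.0618
```

```bash
python3 - <<'E'
from h import *
go(.468,.004,.0875,-6.7)
d=snap('top','top2');snap('wrist','w3')
crop('top2',200,150,360,290,5,'c3')
E
```

```text
t 12.7 pos [0.4675 0.0038 0.2425] yaw -6.95 F [-0.69 -0.02 -5.61] T [ 0.05 -0.14  0.05] op 0.0618 q [-0.16  0.25  1.68  0.    1.22 -1.61]
shift [ 0.0018  0.155  -0.0005] twist -0.25
```

View pics/w3.png

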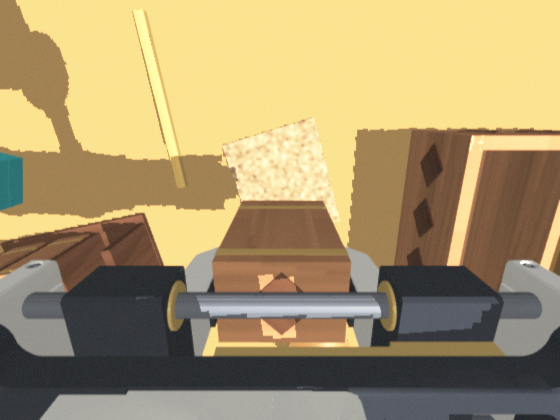

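>>> {"method": "send_rows", "body": {"motion": [[[0, 0.015, 0, 0], [0, 0.04, 0, 0], [0, 0.07, 0, 0], [0.001, 0.1, 0, 0], [0.001, 0.125, 0, 0], [0.001, 0.14, 0, 0], [0.0015, 0.148, 0, 0], [0.0015, 0.148, 0, 0]]]}}

```text
time: 13.6
tool_pos: [0.468, 0.0038, 0.094]
tool_rot: [-1.566, 0.01, -0.123]
contact_force: [0.1, -0.1, -6.5]
opening: 0.0618
```

>>> {"method": "send_rows", "body": {"motion": [[[0, 0.002, 0, 0], [0, 0.004, 0, 0], [0, 0.006, 0, 0], [0, 0.007, 0, 0], [0, 0.007, 0, 0], [0, 0.007, 0, 0]]]}}

```text
time: 14.2
tool_pos: [0.4681, 0.0038, 0.0875]
tool_rot: [-1.566, 0.009, -0.123]
contact_force: [-1.1, -0.7, 1.4]
opening: 0.0616
```

```bash
python3 - <<'E'
from h import *
go(.468,.004,.087,-6.7)
E
```

```text
t 14.2 pos [0.4681 0.0038 0.0875] yaw -7.04 F [-1.09 -0.74  1.42] T [-0.05  0.01 -0.11] op 0.0616 q [-0.16  0.46  1.88  0.01  0.81 -1.61]
shift [-0.0002  0.0005  0.0002] twist -0.34
```

>>> {"method": "send_rows", "body": {"motion": [[[0, 0, 0, 0], [0, 0, 0, 0], [0, 0, 0, 0], [0, 0, 0, 0], [0, 0, 0, 0], [0, 0, 0, 0]]], "gripper": 1.0}}

```text
time: 14.8
tool_pos: [0.4682, 0.0037, 0.0875]
tool_rot: [-1.566, 0.009, -0.123]
contact_force: [0.2, -0.2, 1.5]
opening: 0.0918
```

>>> {"method": "send_rows", "body": {"motion": [[[0, -0.02, 0, 0], [0, -0.05, 0, 0], [0, -0.09, 0, 0], [0, -0.115, 0, 0], [0, -0.115, 0, 8], [0, -0.115, 0, 16], [0, -0.115, 0, 24], [0, -0.115, 0, 32]]]}}

```text
time: 15.6
tool_pos: [0.469, 0.0031, 0.2025]
tool_rot: [-1.572, 0.01, -0.687]
contact_force: [-0.1, -0.5, 0.6]
opening: 0.092
```

>>> {"method": "send_rows", "body": {"motion": [[[0, 0, 0, 8], [0, 0, 0, 16], [0, 0, 0, 24], [0, 0, 0, 32], [0, 0, 0, 40], [0, 0, 0, 48], [0, 0, 0, 56], [0, 0, 0, 57]]]}}

```text
time: 16.4
tool_pos: [0.469, 0.0031, 0.2025]
tool_rot: [-1.58, 0.005, -1.684]
contact_force: [0.6, -0.3, 0.1]
opening: 0.0918
```

```bash
python3 - <<'E'
from h import *
go(.468,.004,.082,-97)
d=snap('top','top3');snap('wrist','w4');snap('scene','s4')
crop('top3',200,150,360,290,5,'c4')
E
```

```text
t 16.4 pos [0.469  0.0031 0.2025] yaw -96.48 F [ 0.59 -0.31  0.07] T [-0.   -0.07 -0.03] op 0.0918 q [-0.16  0.29  1.74  0.    1.11 -0.05]
shift [-0.0002  0.1205  0.    ] twist 0.52
```

View pics/w4.png

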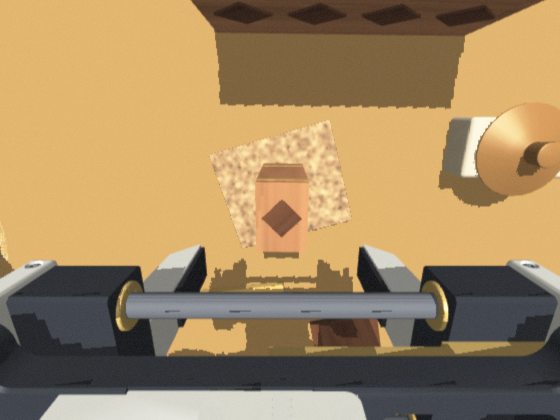

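View pics/c4.png

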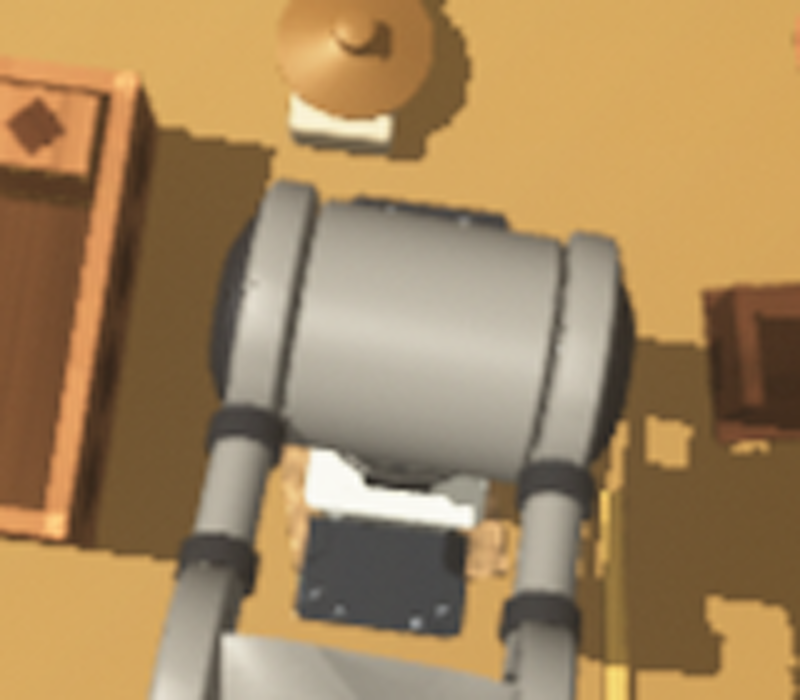

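View pics/s4.png

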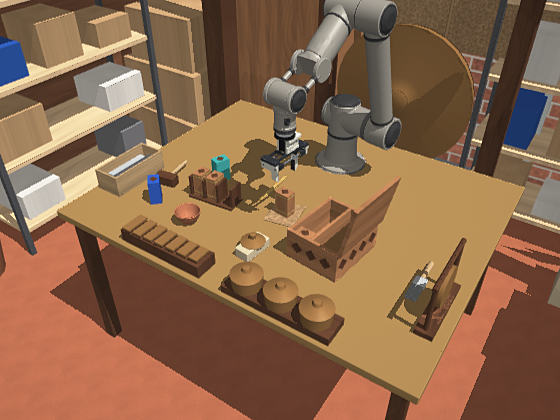

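>>> {"method": "send_rows", "body": {"motion": [[[0, 0.02, 0, 0.5], [0, 0.05, 0, 0.5], [0, 0.08, 0, 0.5], [0, 0.1, 0, 0.5], [0, 0.112, 0, 0.5], [0, 0.115, 0, 0.5], [0, 0.115, 0, 0.5]]]}}

```text
time: 17.25
tool_pos: [0.468, 0.0038, 0.0874]
tool_rot: [-1.58, 0.005, -1.686]
contact_force: [0.6, -0.5, -0.6]
opening: 0.0919
```

>>> {"method": "send_rows", "body": {"motion": [[[0, 0, 0, 0], [0, 0, 0, 0], [0, 0, 0, 0], [0, 0, 0, 0], [0, 0, 0, 0], [0, 0, 0, 0], [0, 0, 0, 0], [0, 0, 0, 0]]], "gripper": 0.38}}

```text
time: 18.05
tool_pos: [0.4682, 0.0037, 0.0875]
tool_rot: [-1.58, 0.005, -1.686]
contact_force: [0.0, 0.2, 0.5]
opening: 0.0441
```

```bash
python3 - <<'E'
from h import *
go(.528,.2095,.24,-96.7)
E
```

```text
t 18.05 pos [0.4682 0.0037 0.0875] yaw -96.61 F [0.01 0.2  0.48] T [ 0.   -0.25 -0.02] op 0.0441 q [-0.16  0.46  1.88  0.01  0.81 -0.05]
shift [-0.212  -0.1518  0.0344] twist 0.09
```

>>> {"method": "send_rows", "body": {"motion": [[[0, -0.01, 0, 0], [0, -0.03, 0, 0], [0, -0.06, 0, 0], [0, -0.09, 0, 0], [0, -0.12, 0, 0], [0, -0.145, 0, 0], [0, -0.16, 0, 0], [0, -0.16, 0, 0]]]}}

```text
time: 18.85
tool_pos: [0.47, 0.0028, 0.2494]
tool_rot: [-1.576, 0.005, -1.686]
contact_force: [0.2, 0.1, -6.5]
opening: 0.0439
```

>>> {"method": "send_rows", "body": {"motion": [[[-0.005, 0, 0.001, 0], [-0.02, 0, 0.003, 0], [-0.045, 0, 0.007, 0], [-0.07, 0, 0.011, 0], [-0.09, 0, 0.015, 0], [-0.1, 0, 0.017, 0], [-0.1, 0, 0.017, 0]]]}}

```text
time: 19.55
tool_pos: [0.498, 0.1012, 0.2485]
tool_rot: [-1.579, 0.004, -1.684]
contact_force: [-0.6, -1.5, -5.2]
opening: 0.0439
```

```bash
python3 - <<'E'
from h import *
go(.528,.2095,.24,-96.7)
d=snap('top','top5');snap('wrist','w5');snap('scene','s5')
E
```

```text
t 19.55 pos [0.498  0.1012 0.2485] yaw -96.5 F [-0.65 -1.48 -5.2 ] T [-0.35 -0.05  0.05] op 0.0439 q [0.05 0.32 1.57 0.01 1.26 0.16]
shift [-0.111   0.0089  0.0176] twist 0.2
```

View pics/w5.png

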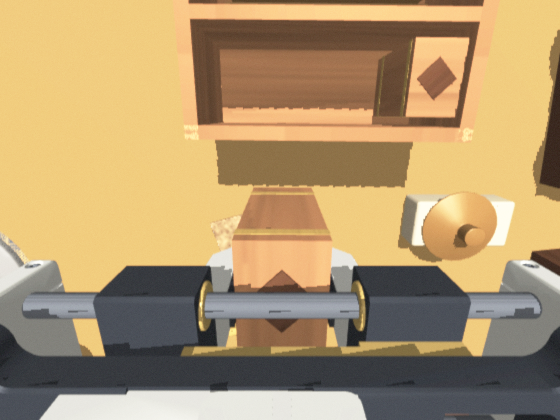

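```bash
python3 - <<'E'
from h import *
crop('w5',170,0,500,150,2.4,'c5')
E
```

```text
(no output)
```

View pics/c5.png

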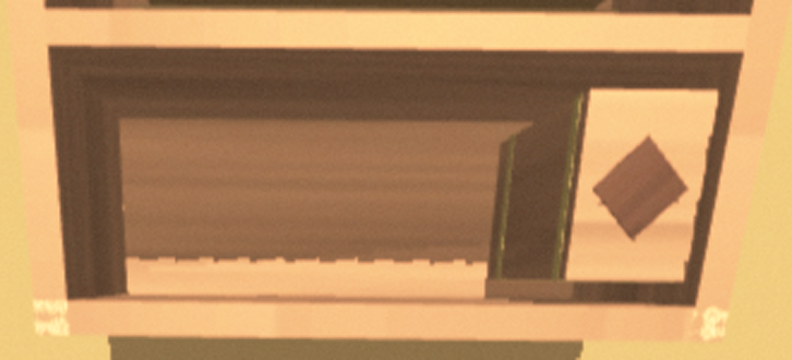

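```bash
python3 - <<'E'
from h import *
d=load('w5'); f=lambda P:[(170+(x+.5)/2.4-.5,(y+.5)/2.4-.5) for x,y in P]
ang=lambda v:np.degrees(np.arctan2(v[1],v[0]))
r=unproj(d,f([(50,46),(743,53),(696,304),(66,299)]),.12);print(r.round(4),ang(r[1]-r[0]),ang(r[2]-r[3]),[np.linalg.norm(r[i]-r[(i+1)%4]).round(4) for i in range(4)],r.mean(0))
o=unproj(d,f([(33,335),(730,340)]),.12);print(o.round(4),ang(o[1]-o[0]))
s=unproj(d,f([(587,88),(719,90),(686,282),(566,279),(640,188)]),.11);print(s.round(4),s[:4].mean(0))
def err(p):
    from numpy import cos,sin
    c,sn=cos(p[2]),sin(p[2]);T=lambda q:[(p[0]+c*x-sn*y,p[1]+sn*x+c*y,z) for x,y,z in q]
    q=T([(-.113,-.013,.12),(.113,-.013,.12),(.113,-.093,.12),(-.113,-.093,.12),(-.125,-.105,.12),(.125,-.105,.12),(.091,-.053,.11)])
    return (proj(d,q)-np.array(f([(50,46),(743,53),(696,304),(66,299),(33,335),(730,340),(640,188)]))).ravel()
from scipy.optimize import least_squares
k=least_squares(err,[.556,.2585,-.117]); p=k.x; print(p,np.degrees(p[2]),k.fun.reshape(-1,2).round(1))
c,sn=np.cos(p[2]),np.sin(p[2]); X=p[0]+c*-.022+sn*.053;Y=p[1]+sn*-.022-c*.053
print(X,Y); go(X,Y,.24,np.degrees(p[2])-90)
E
```

```text
[[0.4444 0.2635 0.12  ]
 [0.6674 0.2354 0.12  ]
 [0.6579 0.1577 0.12  ]
 [0.4336 0.1851 0.12  ]] -7.175178289022476 -6.971526247713899 [np.float64(0.2247), np.float64(0.0782), np.float64(0.2259), np.float64(0.079)] [0.55082802 0.21043205 0.12      ]
[[0.4191 0.1741 0.12  ]
 [0.671  0.1436 0.12  ]] -6.913463838959716
[[0.6218 0.2329 0.11  ]
 [0.6663 0.2271 0.11  ]
 [0.6594 0.1651 0.11  ]
 [0.6156 0.1711 0.11  ]
 [0.6411 0.1992 0.11  ]] [0.64076121 0.19905941 0.11      ]
[ 0.5574619   0.26295612 -0.12261413] -7.025271905850886 [[-1.  -0.5]
 [ 1.  -1.3]
 [ 0.4  1. ]
 [ 0.5  0.8]
 [ 1.7 -0.1]
 [-2.7  0.4]
 [ 0.2 -0.1]]
0.5291447889923789 0.21304477988659185
t 19.7 pos [0.4979 0.0995 0.2492] yaw -96.63 F [-0.12 -1.01 -5.85] T [-0.01 -0.07  0.03] op 0.044 q [0.04 0.32 1.57 0.01 1.26 0.16]
shift [-0.1164  0.0095  0.0179] twist 0.39
```

```bash
python3 - <<'E'
from h import *
d=load('w4'); print(unproj(d,[(282,217)],.104))
d=load('top5'); crop('top5',130,140,290,270,5,'c6')
E
```

```text
[[0.4691742  0.00625775 0.104     ]]
```

View pics/c6.png

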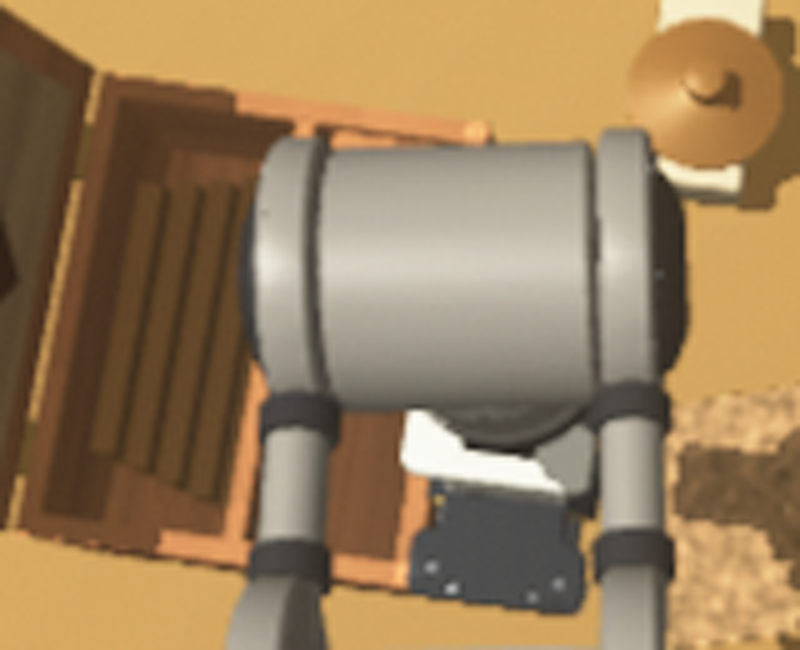

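```bash
python3 - <<'E'
from h import *
go(.5285,.2105,.248,-96.95)
E
```

```text
t 19.7 pos [0.4979 0.0995 0.2492] yaw -96.63 F [-0.12 -1.01 -5.85] T [-0.01 -0.07  0.03] op 0.044 q [0.04 0.32 1.57 0.01 1.26 0.16]
shift [-0.1138  0.0015  0.0175] twist 0.32
```

>>> {"method": "send_rows", "body": {"motion": [[[-0.005, 0, 0.001, 0.3], [-0.02, 0, 0.003, 0.3], [-0.045, 0, 0.007, 0.3], [-0.07, 0, 0.011, 0.3], [-0.095, 0, 0.015, 0.3], [-0.11, 0, 0.0175, 0.3], [-0.114, 0, 0.0175, 0.3], [-0.114, 0, 0.0175, 0.3]]]}}

```text
time: 20.5
tool_pos: [0.5282, 0.2109, 0.2493]
tool_rot: [-1.578, 0.003, -1.691]
contact_force: [-0.0, -0.6, -5.9]
opening: 0.0441
```

```bash
python3 - <<'E'
from h import *
snap('wrist','w6');snap('scene','s6')
go(.5285,.2105,.1,-96.95)
E
```

```text
t 20.6 pos [0.5282 0.2099 0.2495] yaw -96.96 F [ 0.29 -0.61 -4.93] T [-0.07 -0.09  0.06] op 0.044 q [0.24 0.43 1.4  0.01 1.32 0.36]
shift [-1.000e-04  1.495e-01  1.300e-03] twist -0.01
```

View pics/w6.png

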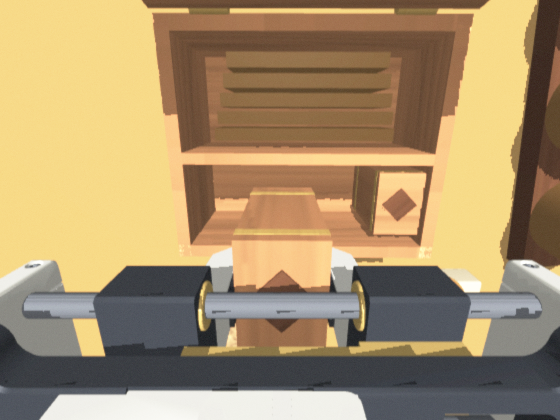

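View pics/s6.png

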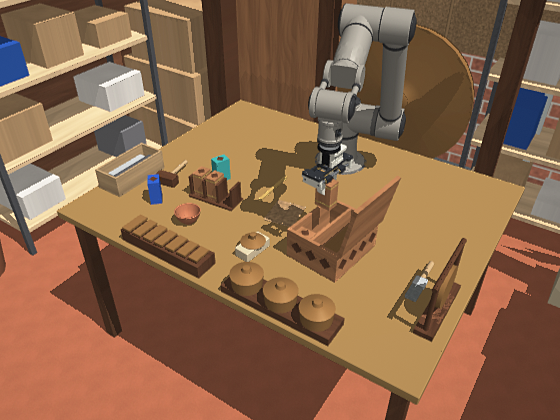

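>>> {"method": "send_rows", "body": {"motion": [[[0, 0.01, 0, 0], [0, 0.03, 0, 0], [0, 0.055, 0, 0], [0, 0.08, 0.001, 0], [0, 0.1, 0.001, 0], [0, 0.12, 0.001, 0], [0, 0.135, 0.001, 0], [0, 0.14, 0.001, 0]]]}}

```text
time: 21.4
tool_pos: [0.5271, 0.2092, 0.1073]
tool_rot: [-1.582, 0.002, -1.693]
contact_force: [-0.8, 0.4, -6.0]
opening: 0.0439
```

```bash
python3 - <<'E'
from h import *
go(.5285,.2105,.0935,-96.95)
snap('wrist','w7')
E
```

```text
t 21.4 pos [0.5271 0.2092 0.1073] yaw -97.02 F [-0.8   0.44 -6.02] T [ 0.03 -0.    0.05] op 0.0439 q [0.24 0.57 1.58 0.01 1.   0.36]
shift [-0.0014  0.0138  0.0014] twist -0.07
```

View pics/w7.png

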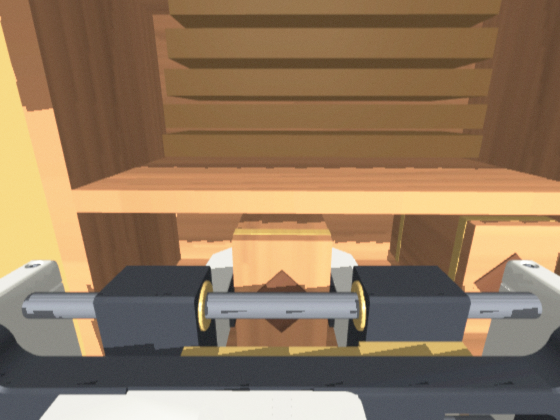

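>>> {"method": "send_rows", "body": {"motion": [[[-0.001, 0.004, 0.001, 0], [-0.001, 0.007, 0.001, 0], [-0.001, 0.009, 0.001, 0], [-0.001, 0.011, 0.001, 0], [-0.001, 0.0125, 0.001, 0], [-0.001, 0.0135, 0.001, 0], [-0.001, 0.0135, 0.001, 0], [-0.001, 0.0135, 0.001, 0]]]}}

```text
time: 22.25
tool_pos: [0.5283, 0.2104, 0.0941]
tool_rot: [-1.581, 0.002, -1.693]
contact_force: [0.1, 0.2, -5.9]
opening: 0.0442
```

```bash
python3 - <<'E'
from h import *
go(.5285,.2105,.0935,-96.95)
E
```

```text
t 22.25 pos [0.5283 0.2104 0.0941] yaw -97.01 F [ 0.13  0.22 -5.87] T [-0.03 -0.08  0.03] op 0.0442 q [0.24 0.59 1.59 0.01 0.97 0.36]
shift [-0.0002  0.0006  0.0002] twist -0.06
```

Still hanging; go down by small steps.

>>> {"method": "send_rows", "body": {"motion": [[[0, 0.0005, 0, 0], [0, 0.001, 0, 0], [0, 0.001, 0, 0], [0, 0.001, 0, 0]]]}}

```text
time: 22.65
tool_pos: [0.5284, 0.2104, 0.0936]
tool_rot: [-1.581, 0.002, -1.693]
contact_force: [-1.6, -1.0, 0.6]
opening: 0.0439
```

Weight is now taken by the floor. Release.

>>> {"method": "send_rows", "body": {"motion": [[[0, 0, 0, 0], [0, 0, 0, 0], [0, 0, 0, 0], [0, 0, 0, 0], [0, 0, 0, 0], [0, 0, 0, 0]]], "gripper": 0.85}}

```text
time: 23.25
tool_pos: [0.5284, 0.2104, 0.0936]
tool_rot: [-1.581, 0.002, -1.693]
contact_force: [-0.1, -0.2, -0.3]
opening: 0.0776
```

>>> {"method": "send_rows", "body": {"motion": [[[0, -0.01, 0, 0], [0, -0.03, 0, 0], [0, -0.06, 0, 0], [0, -0.1, 0, 0], [0, -0.14, 0, 0], [0, -0.17, 0, 0], [0, -0.18, 0, 0], [0, -0.18, 0, 0]]]}}

```text
time: 24.05
tool_pos: [0.5306, 0.2099, 0.2753]
tool_rot: [-1.577, 0.003, -1.693]
contact_force: [-0.9, -0.4, -0.3]
opening: 0.0784
```

>>> {"method": "send_rows", "body": {"motion": [[[0.02, 0, 0, 0], [0.06, 0, 0, 0], [0.1, 0, 0, 0], [0.14, 0, 0, 0], [0.18, 0, 0, 0], [0.22, 0, 0, 0], [0.24, 0, 0, 0], [0.24, 0, 0, 0]]]}}

```text
time: 24.85
tool_pos: [0.5003, -0.0305, 0.2726]
tool_rot: [-1.581, 0.003, -1.697]
contact_force: [-0.5, 1.2, 0.1]
opening: 0.078
```

```bash
python3 - <<'E'
from h import *
go(.5285,.2105,.0935,-96.95)
snap('top','top8');snap('scene','s8')
crop('top8',120,130,440,275,2.5,'c8'); crop('s8',120,130,420,290,2.6,'c9'); crop('top8',130,140,250,270,5,'c10')
E
```

```text
t 24.85 pos [ 0.5003 -0.0305  0.2726] yaw -97.22 F [-0.45  1.21  0.1 ] T [ 0.02 -0.08  0.01] op 0.078 q [-0.22  0.29  1.54  0.    1.32 -0.09]
shift [-0.2421  0.1799 -0.0004] twist -0.27
```

View pics/c8.png

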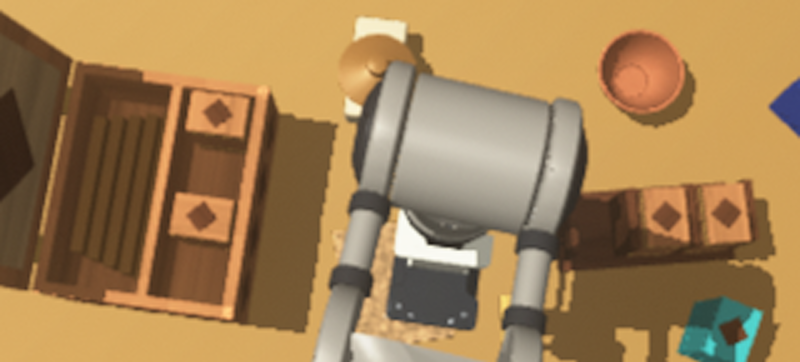

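View pics/c9.png

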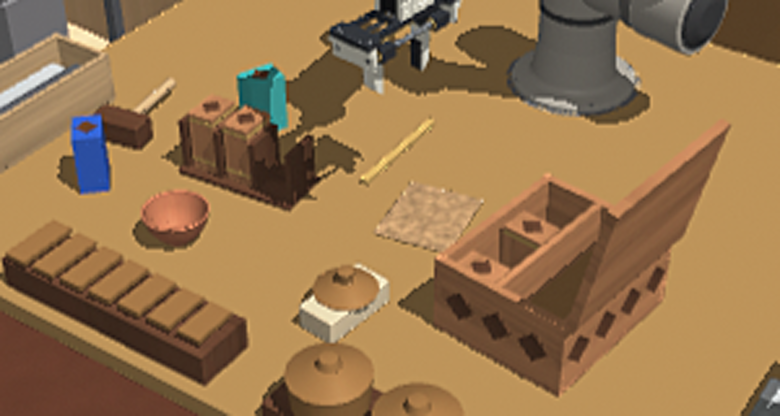

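View pics/c10.png

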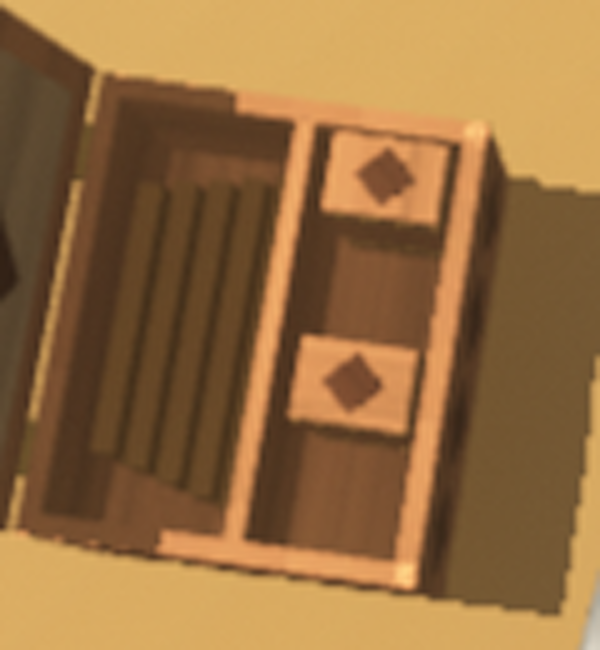

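```bash
python3 - <<'E'
from h import *
d=load('top8'); f=lambda P:[(130+(x+.5)/5-.5,140+(y+.5)/5-.5) for x,y in P]
print(unproj(d,f([(354,382),(386,176)]),.11)); print(sensors.observe()['qvel'].round(3)); print(hand_in())
E
```

```text
[[0.52850585 0.20909078 0.11      ]
 [0.6407442  0.196354   0.11      ]]
[ 0.031 -0.004 -0.011  0.001  0.003  0.001]
the job is handed in; nothing more can be done
None
```

The heavy case is filed in the chest's narrow compartment and the job is handed in at about 25 s.

- **Weighing:** I lifted each rack case about 20 mm. The -y and middle cases weighed about 2.5 N each, and the +y one about 6 N, so that one holds the bronze slug.
- **Moving it:** I carried it by its narrow faces to the cork mat, let go, and took it again by its broad faces after a quarter turn. I then lowered it into the compartment until the floor took its weight, let go and drew clear.

**Last checks:**
- **Filed case:** the top camera puts its centre at (0.5285, 0.209), against an intended (0.5285, 0.2105). It stands square and upright, with its broad face towards the case already filed.
- **Rest of the table:** the other two cases stand in the rack. The turquoise and blue look-alikes and the other things I could see were where they had been. The arm hid part of the table in the top view, so I checked that part in the scene picture only.

**Disagreement:** the wrist camera read about 2.5 mm too far in +y against the top camera and against the case's known grasp position on the mat. I corrected for that before lowering it into the chest, and no check failed.

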